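# Hang the dipping basket on the drip stand and tug-test it

## Robot

A 6-joint arm with a two-finger parallel gripper is mounted at the origin on a cart in front of the work surface, level with it; the furniture and walls round the work are solid. World frame = base frame: x ahead of the robot, y to its left, z up, the work surface at z = 0. Lengths are in m, angles in rad, forces in N, time in s.
With the tool pointing down it reaches from about 0.375 to 0.975 m from the base axis. Payload 3.8 kg.
Tool frame: the origin (TCP) lies between the finger pads; the fingertips stand 17 mm ahead of it and the grasp point (between the pads) lies 2 mm behind it; z points along the fingers, y is the line along which they close (so a half turn about z gives the same grasp; the last joint's range is limited). The gripper opens to 85 mm and grips with 20 to 120 N. Pads are 22 mm wide; open, the fingers measure 114 mm over their backs; the gripper's body (76 mm by 85 mm) begins 54 mm behind the grasp point. The pads swing forward as they close: fully open they stand 13 mm farther back than shut.
Start: joints at [1.301, 0.264, 1.604, -0, 1.274, -0.037], TCP at [0.156, 0.657, 0.248] pointing down, gripper open.
Joint ranges: [-2.63, 2.63], [-0.94, 2.18], [0.31, 2.57], [-1.31, 4.45], [0, 2.66], [-2.55, 2.55]. Speed limits (rad/s): [2.57, 2.57, 3.14, 3.14, 3.14, 3.14].

## Interface

Orientations are given as a 3x3 rotation matrix whose columns are the frame's x, y, z axes.
In Python, from rig import robot gives the robot as it stands.
- The arm moves only by the tool carry_out, never from a script. Its argument "commands" is a list of rows, each an object with "delta_pos": the shift along the world's x, y, z in mm, a list of three; "delta_rot": the turn, a rotation vector about the world's x, y, z in degrees, a list of three; "hand": the closure, from 0 (fully open) to 1 (shut). In form: [{"delta_pos": [tx, ty, tz], "delta_rot": [rx, ry, rz], "hand": hand}, ...]. A call has 1 to 12 rows; each row is the pose to reach, as a shift and turn from the pose commanded when the call began; what a row does not reach only later rows make up. A row lasts 1/8 s, in which the tool goes at most 62.5 mm and 10.7 degrees, less where a joint would pass 70% of its speed; a pose out of reach is approached as far as the arm can. A call with a gripper value outside its range is refused whole. The fingers move at their own pace and stop on an object; "force" is the grip in N (left out, the last holds). Time passes only in rows, so rows that repeat a pose let the fingers close. It gives the time, the measured TCP pose, the force, the opening and the grip force at its end, in the units of the state.
- robot.sense(): the state, without advancing time (a new reading comes with each control period).
- robot.read_camera(name): name is "scene" or "top"; returns the picture (420x560x3 uint8, red, green, blue); there is no depth.
- robot.calibration(name): a dict with "fovy" (degrees; the focal length in pixels is half the picture's height over the tangent of half this angle, whatever the lens; pixels are square), "cx", "cy" (the principal point, pixels), "T" (4x4, takes a point from camera to world coordinates). Camera axes: x right, y up, looking along -z (the intrinsics and any distortion apply to the point x, -y, -z); pixel columns grow to the right and rows downward; lengths in m; the calibration is good to about 2 mm. A picture is of the moment at which its call begins. calibration takes no time and is no camera call.
- robot.job_done(): hands the job in; it is judged then, once.
The state is a dict: "t": time; "joint_pos": joint angles; "dq": joint speeds; "joint_efforts": joint torques, N m; "ee_pos": TCP position; "orientation": TCP orientation; "wrist_force": force on the tool from outside, world axes, zero at the start; "wrist_torque": the same for the moment, N m; "width": opening from 0.0 (shut) to 1.0 (fully open); "finger_force": force on a finger pad.
Only numpy, scipy, OpenCV 4.12 (cv2) and the standard library are available. Lean on these libraries where they do the work, as an engineer would, in place of code of your own. Each camera call takes 0.05 s, during which the arm holds its last target. There are 200 camera calls.

## Task

Hang the round wire dipping basket on the hook of the drip stand, with the hook through its bail and the bail's peak down in the seat of the hook. Before you let go of the handle, tug the basket gently straight down about a centimetre against the sprung hook to make sure it is held, then ease off, let go and leave it hanging still and upright. Leave the square basket where it stands.

Things in the scene. Friction and masses are not known exactly. Their poses are not given: they have to be found in the camera images.
- round_basket: The round basket, to be hung: bright steel wire, 64 mm across, 60 mm deep, with a stiff wire bail and an upright light wooden handle on the bail's peak; 198 mm tall, about 0.14 kg. Origin at the centre of its underside, z up, y in the plane of the bail.
- round_basket_grip (a point): Centre of the round basket's handle, 14 x 14 mm and 64 mm tall, 166 mm above the basket's underside and 36 mm above the underside of the bail's peak. z up along the handle; the flat sides face x and y; y lies in the plane of the bail, so the hook goes through the bail along x, from either side.
- round_basket_eye (a point): Underside of the peak of the round basket's bail, where it hangs: on its axis, 130 mm above its underside, 36 mm below the handle's centre. Bail of 5 mm wire; the opening is 70 mm high from the rim to here and 57 mm wide, its top 32 mm narrowing to the peak like a roof. Axes as the handle's.
- hook_seat (a point): Top of the hook's seat, where the bail rests, 184 mm above the worktop. The 8 mm rod hook points along -x of this frame, towards the robot within about 20 degrees. The seat is flat 12 mm before and behind; the upturned tip ends 30 mm before and 16 mm above this point. Behind, the arm rises 14 mm and runs level to the post 110 mm away.
- hook_arm (a joint): How far the sprung hook is drawn straight down its post, in m: 0 unloaded, stop at 0.022; about 1 N per mm. The hanging basket alone draws it down 1 to 2 mm.
- drip_stand: The drip stand, fixed: grey base plate 200 x 110 x 12 mm reaching out under the hook, steel post 14 mm thick and 225 mm tall, sprung hook. Origin under the post on the worktop; the hook points along its -x.
- square_basket_grip (a point): Centre of the handle of the square basket, a bystander: same wire, bail, handle and height as the round one, but 62 mm square. 166 mm above its underside, z up.
There are look-alikes about, which are no part of the job. Leave any red look-alike of the round_basket alone.

How it is judged:
By the outcome, as a careful person would: the job done as asked, in the order asked, and still so for the second after the job is handed in, with the robot touching nothing.
It also fails if it takes over 48 s, if anything falls off the work surface, if the arm or the gripper's body presses on something with over 40 N, if the wrist force passes 120 N, or if a joint passes its speed limit or range.

## Working session

There is one attempt and no reset: what is moved stays moved. The work goes in short steps, Python scripts to look and compute and a tool call to move; the robot and the scene stay as the last step left them, time stands still between calls to the robot, and variables do not carry over. Pictures are saved under pics/ and viewed, at most 10 in all, crops included, and the job is handed in when it is done.

Besides the shell and the picture viewer there is one more tool, called after "Call:" by a JSON object that holds its "method" and its "body", one argument or row to a line. carry_out: Moves the arm, as the interface text tells. Its arguments: {"type":"object","properties":{"commands":{"type":"array"},"force":{"type":"number"}},"required":["commands"]}

```bash
ls; mkdir -p pics; python3 - <<'E'
from rig import robot
import cv2
for n in("scene","top"):
    cv2.imwrite(f"pics/{n}0.png",cv2.cvtColor(robot.read_camera(n),cv2.COLOR_RGB2BGR)); print(n,robot.calibration(n))
s=robot.sense(); print(s)
E
```

```text
pics
scene {'fovy': 52.12044796318402, 'cx': 284.67966118567955, 'cy': 215.22921267376194, 'T': array([[ 0.68124149,  0.31671713, -0.66000022, -0.35778742],
       [-0.73189292,  0.27547521, -0.6232545 , -0.89417357],
       [-0.01558168,  0.90763631,  0.41946817,  0.68507475],
       [ 0.        ,  0.        ,  0.        ,  1.        ]])}
top {'fovy': 50.71433878334731, 'cx': 280.4890226987639, 'cy': 208.2465699912167, 'T': array([[ 0.01638274,  0.99786775, -0.06317878,  0.46077381],
       [-0.99977536,  0.01549871, -0.01445739, -0.05814817],
       [-0.01344737,  0.06340144,  0.9978975 ,  1.45841112],
       [ 0.        ,  0.        ,  0.        ,  1.        ]])}
{'t': 0.1, 'joint_pos': array([ 1.30105196e+00,  2.64668524e-01,  1.60523696e+00,  1.20319951e-07,
        1.27369188e+00, -3.68952243e-02]), 'dq': array([-0.00125309, -0.00163717, -0.00232279,  0.00064302, -0.00211877,
       -0.00039779]), 'joint_efforts': array([ 5.39807497e-04, -5.16704500e+01, -3.68592918e+01,  1.40545772e-04,
        6.32472831e-03, -4.98399487e-06]), 'ee_pos': array([0.15558961, 0.65618457, 0.247093  ]), 'orientation': array([[-9.73012876e-01,  2.30750206e-01, -5.34338027e-04],
       [ 2.30750813e-01,  9.73010960e-01, -1.93219394e-03],
       [ 7.40626060e-05, -2.00334852e-03, -9.99997991e-01]]), 'wrist_force': array([-0.56555698,  0.4380758 ,  0.45701663]), 'wrist_torque': array([ 0.02630119,  0.01341809, -0.00152293]), 'finger_force': 0.0, 'width': 1.0032636314363805}
```

View pics/scene0.png

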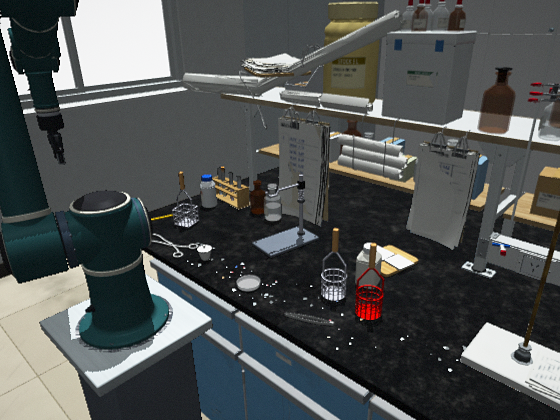

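View pics/top0.png

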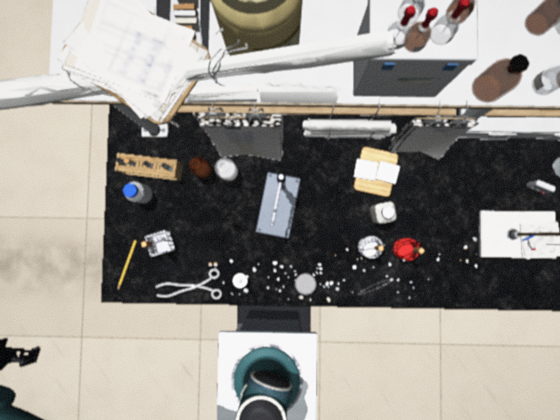

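The scene view shows the round basket at about (334,285) with its handle at (336,240). The red look-alike is just right of it at (369,300), the stand's post at (301,210) with the hook tip at (278,190), and the square basket at (185,213). In the top view the round basket is at (370,247), the red one at (405,249) and the stand at (278,205). I'll enlarge these areas.

```bash
python3 - <<'E'
import cv2,numpy as np
s=cv2.imread("pics/scene0.png");t=cv2.imread("pics/top0.png")
def c(im,x,y,w,h,k=None): return cv2.resize(im[y:y+h,x:x+w],(400,300),interpolation=cv2.INTER_CUBIC)
o=np.vstack([np.hstack([c(s,310,225,100,75),c(s,245,170,100,75)]),np.hstack([c(t,340,220,100,75),c(t,235,165,100,75)])])
o[0:300,0:400]=c(s,300,222,112,84) if 0 else o[0:300,0:400]
cv2.imwrite("pics/crop0.png",o)
E
```

```text
(no output)
```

View pics/crop0.png

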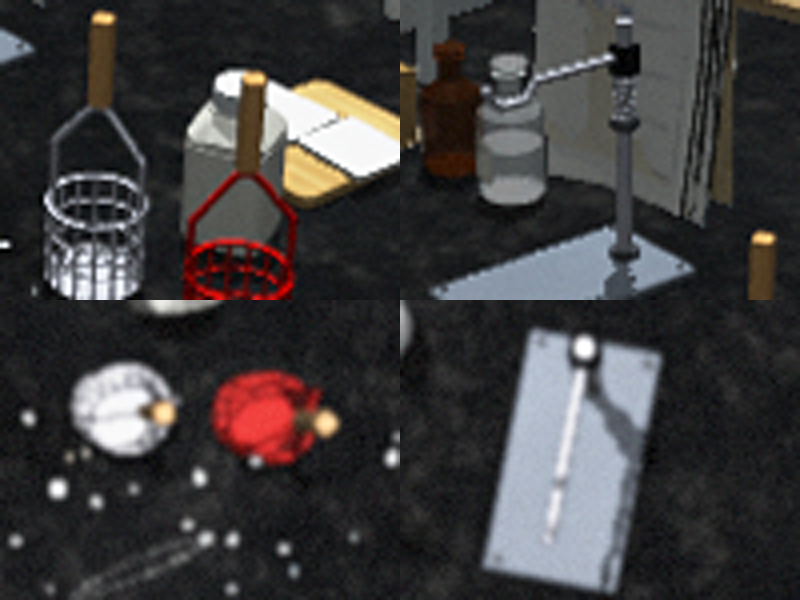

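```bash
cat > h.py <<'E'
from rig import robot
import numpy as np
C={n:robot.calibration(n) for n in("scene","top")}
def K(n): f=210/np.tan(np.radians(C[n]["fovy"])/2); return f,C[n]["cx"],C[n]["cy"]
def ray(n,u,v):
    f,cx,cy=K(n);T=np.array(C[n]["T"]); d=T[:3,:3]@np.array([(u-cx)/f,-(v-cy)/f,-1]); return T[:3,3],d
def atz(n,u,v,z): o,d=ray(n,u,v); return o+d*(z-o[2])/d[2]
def proj(n,p):
    f,cx,cy=K(n);T=np.array(C[n]["T"]); q=T[:3,:3].T@(np.array(p)-T[:3,3]); return cx-f*q[0]/q[2],cy+f*q[1]/q[2]
def tri(a,b):
    (o1,d1),(o2,d2)=ray("scene",*a),ray("top",*b); s=np.linalg.lstsq(np.c_[d1,-d2],o2-o1,rcond=None)[0]
    p,q=o1+s[0]*d1,o2+s[1]*d2; return (p+q)/2,np.linalg.norm(p-q)
E
python3 - <<'E'
from h import *
np.set_printoptions(precision=4,suppress=True)
print(C["top"].keys())
print("handle top",atz("scene",335.7,229.5,.198),atz("top",380.75,248,.198),tri((335.7,229.5),(380.75,248)))
print("handle bot",atz("scene",335.2,251.2,.134))
print("L",atz("scene",323,260,.098),"R",atz("scene",345.7,265,.098))
print("post top",atz("scene",301,175,.225),atz("top",281,177,.225),"base",atz("scene",301,233,.012))
print("tip",tri((266.7,193),(272.2,225)),atz("scene",266.7,193,.2),atz("top",272.2,225,.2))
print("seat",atz("scene",271.7,195.5,.184)); print("bend",atz("top",275,211,.198))
E
```

```text
dict_keys(['fovy', 'cx', 'cy', 'T'])
handle top [ 0.4302 -0.3255  0.198 ] [ 0.4324 -0.325   0.198 ] (array([ 0.4321, -0.3248,  0.1971]), np.float64(0.0010781229056139765))
handle bot [ 0.4329 -0.3245  0.134 ]
L [ 0.4255 -0.2915  0.098 ] R [ 0.4446 -0.3512  0.098 ]
post top [ 0.6248 -0.0411  0.225 ] [ 0.6266 -0.0403  0.225 ] base [ 0.6318 -0.0352  0.012 ]
tip (array([ 0.4925, -0.0171,  0.197 ]), np.float64(0.00014588847133822786)) [ 0.4874 -0.0225  0.2   ] [ 0.4924 -0.0172  0.2   ]
seat [ 0.5107 -0.0203  0.184 ]
bend [ 0.5325 -0.0244  0.198 ]
```

Call:
{"method": "carry_out", "body": {
  "commands": [
    {"delta_pos": [0,0,60],"delta_rot": [0,0,-8],"hand": 0.3},
    {"delta_pos": [30,-50,100],"delta_rot": [0,0,-18],"hand": 0.3},
    {"delta_pos": [244,-407,100],"delta_rot": [0,0,-80],"hand": 0.3},
    {"delta_pos": [244,-407,100],"delta_rot": [0,0,-80],"hand": 0.3},
    {"delta_pos": [244,-407,100],"delta_rot": [0,0,-80],"hand": 0.3},
    {"delta_pos": [244,-407,100],"delta_rot": [0,0,-80],"hand": 0.3},
    {"delta_pos": [244,-407,100],"delta_rot": [0,0,-80],"hand": 0.3},
    {"delta_pos": [244,-407,100],"delta_rot": [0,0,-80],"hand": 0.3},
    {"delta_pos": [244,-407,100],"delta_rot": [0,0,-80],"hand": 0.3},
    {"delta_pos": [244,-407,100],"delta_rot": [0,0,-80],"hand": 0.3}
  ],
  "force": 40
}}

```text
t: 1.35
ee_pos: [0.4009, 0.2471, 0.348]
orientation: [[0.064, 0.998, -0.0], [0.998, -0.064, -0.001], [-0.001, 0.0, -1.0]]
wrist_force: [-0.2, 0.9, -0.0]
width: 0.699
finger_force: 0.0
```

Call:
{"method": "carry_out", "body": {
  "commands": [
    {"delta_pos": [32,-575,0],"delta_rot": [0,0,-69],"hand": 0.3},
    {"delta_pos": [32,-575,0],"delta_rot": [0,0,-69],"hand": 0.3},
    {"delta_pos": [32,-575,0],"delta_rot": [0,0,-69],"hand": 0.3},
    {"delta_pos": [32,-575,0],"delta_rot": [0,0,-69],"hand": 0.3},
    {"delta_pos": [32,-575,0],"delta_rot": [0,0,-69],"hand": 0.3},
    {"delta_pos": [32,-575,0],"delta_rot": [0,0,-69],"hand": 0.3},
    {"delta_pos": [32,-575,0],"delta_rot": [0,0,-69],"hand": 0.3},
    {"delta_pos": [32,-575,0],"delta_rot": [0,0,-69],"hand": 0.3},
    {"delta_pos": [32,-575,-30],"delta_rot": [0,0,-69],"hand": 0.3},
    {"delta_pos": [32,-575,-78],"delta_rot": [0,0,-69],"hand": 0.3},
    {"delta_pos": [32,-575,-98],"delta_rot": [0,0,-69],"hand": 0.3},
    {"delta_pos": [32,-575,-98],"delta_rot": [0,0,-69],"hand": 0.3}
  ]
}}

```text
t: 2.85
ee_pos: [0.4311, -0.3231, 0.2482]
orientation: [[0.953, 0.304, -0.003], [0.304, -0.953, 0.004], [-0.002, -0.005, -1.0]]
wrist_force: [-0.2, 0.2, 0.3]
width: 0.699
finger_force: 0.0
```

```bash
python3 - <<'E'
from h import *
import cv2
o=[]
for n,(x,y,w,h) in {"scene":(280,170,120,120),"top":(320,190,120,120)}.items():
    im=cv2.cvtColor(robot.read_camera(n),cv2.COLOR_RGB2BGR); cv2.imwrite(f"pics/{n}1.png",im)
    o.append(cv2.resize(im[y:y+h,x:x+w],(400,400),interpolation=cv2.INTER_CUBIC))
cv2.imwrite("pics/crop1.png",np.hstack(o))
s=robot.sense();print(s["ee_pos"],s["orientation"],s["joint_pos"])
E
```

```text
[ 0.43284136 -0.32439788  0.2519276 ] [[ 9.52346326e-01  3.05013609e-01  1.78161447e-03]
 [ 3.05015616e-01 -9.52346840e-01 -9.85241284e-04]
 [ 1.39620291e-03  1.48171115e-03 -9.99997928e-01]] [-6.89434287e-01  6.31660779e-03  1.88769616e+00  3.93705891e-04
  1.24557849e+00  5.71282514e-01]
```

View pics/crop1.png

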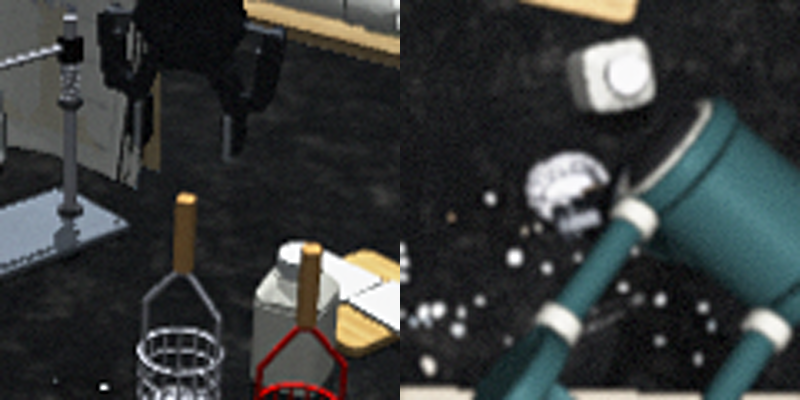

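The open fingers straddle the handle: fingertips at x≈133 and 228 of the left crop, handle top at (186,198). The bail line matches the closing line, so I'll go down and grip.

Call:
{"method": "carry_out", "body": {
  "commands": [
    {"delta_pos": [0,-1,-30],"delta_rot": [0,0,0],"hand": 0.3},
    {"delta_pos": [0,-1,-60],"delta_rot": [0,0,0],"hand": 0.3},
    {"delta_pos": [0,-1,-80],"delta_rot": [0,0,0],"hand": 0.3},
    {"delta_pos": [0,-1,-80],"delta_rot": [0,0,0],"hand": 0.4},
    {"delta_pos": [0,-1,-80],"delta_rot": [0,0,0],"hand": 0.9},
    {"delta_pos": [0,-1,-80],"delta_rot": [0,0,0],"hand": 1},
    {"delta_pos": [0,-1,-80],"delta_rot": [0,0,0],"hand": 1},
    {"delta_pos": [0,-1,-80],"delta_rot": [0,0,0],"hand": 1},
    {"delta_pos": [0,-1,-80],"delta_rot": [0,0,0],"hand": 1}
  ],
  "force": 40
}}

```text
t: 4.08
ee_pos: [0.4328, -0.3269, 0.1722]
orientation: [[0.953, 0.303, 0.003], [0.303, -0.953, -0.002], [0.002, 0.002, -1.0]]
wrist_force: [0.8, 1.0, 6.1]
width: 0.157
finger_force: 40.0
```

Call:
{"method": "carry_out", "body": {
  "commands": [
    {"delta_pos": [0,0,15],"delta_rot": [0,0,0],"hand": 1},
    {"delta_pos": [0,0,45],"delta_rot": [0,0,0],"hand": 1},
    {"delta_pos": [0,0,80],"delta_rot": [0,0,0],"hand": 1},
    {"delta_pos": [0,20,100],"delta_rot": [0,0,-2],"hand": 1},
    {"delta_pos": [2,60,100],"delta_rot": [0,0,-6],"hand": 1},
    {"delta_pos": [5,110,100],"delta_rot": [0,0,-11],"hand": 1},
    {"delta_pos": [9,165,100],"delta_rot": [0,0,-16],"hand": 1},
    {"delta_pos": [12,220,100],"delta_rot": [0,0,-21],"hand": 1},
    {"delta_pos": [15,270,100],"delta_rot": [0,0,-25],"hand": 1},
    {"delta_pos": [16,305,100],"delta_rot": [0,0,-28],"hand": 1},
    {"delta_pos": [16,316,100],"delta_rot": [0,0,-28],"hand": 1},
    {"delta_pos": [16,316,100],"delta_rot": [0,0,-28],"hand": 1}
  ]
}}

```text
t: 5.58
ee_pos: [0.4477, -0.0102, 0.2706]
orientation: [[0.984, -0.177, 0.0], [-0.177, -0.984, -0.001], [0.0, 0.001, -1.0]]
wrist_force: [0.5, 0.4, -2.0]
width: 0.155
finger_force: 40.0
```

```bash
python3 - <<'E'
from h import *
import cv2
o=[]
for n,(x,y,w,h) in {"scene":(210,130,120,150),"top":(220,150,120,150)}.items():
    im=cv2.cvtColor(robot.read_camera(n),cv2.COLOR_RGB2BGR); cv2.imwrite(f"pics/{n}2.png",im)
    o.append(cv2.resize(im[y:y+h,x:x+w],(400,500),interpolation=cv2.INTER_CUBIC))
cv2.imwrite("pics/crop2.png",np.hstack(o))
s=robot.sense();print(s["ee_pos"],s["orientation"],s["joint_pos"],s["wrist_force"],s["width"])
E
```

```text
[ 0.44774509 -0.01116257  0.27039047] [[ 9.83733227e-01 -1.79635570e-01 -1.76954101e-05]
 [-1.79635530e-01 -9.83732931e-01 -7.72915390e-04]
 [ 1.21435539e-04  7.63521275e-04 -9.99999701e-01]] [-7.99781018e-02 -1.92339055e-01  2.03477816e+00 -8.01248673e-04
  1.29910952e+00  1.67164922e+00] [-0.07528084 -0.05808674 -1.62409484] 0.15367061232462376
```

View pics/crop2.png

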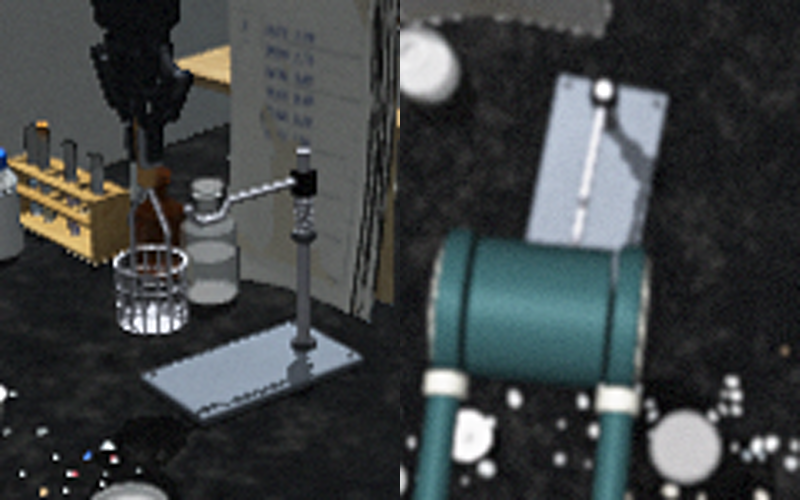

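```bash
python3 - <<'E'
from h import *
z=.2704
def cr(p): u,v=proj("scene",p); return round((u-210)*10/3,1),round((v-130)*10/3,1)
e=np.array([.4477,-.011])
print("eye pred",cr([*e,z-.170+.130]),"peak top",cr([*e,z-.170+.135]),"bottom",cr([*e,z-.17]),"rim c",cr([*e,z-.11]))
P=np.array([.6258,-.0405])
for yaw in(-9,-10.5,-12):
    d=np.array([np.cos(np.radians(yaw)),np.sin(np.radians(yaw))]);s=P-.11*d
    print(yaw,s,"seat",cr([*s,.18]),"tip",cr([*(s-.028*d),.197]),"armbend",cr([*(s+.025*d),.194]),"collar",cr([*(P-.01*d),.194]),proj("top",[*(s-.028*d),.2]))
E
```

```text
eye pred (np.float64(147.1), np.float64(187.7)) peak top (np.float64(146.8), np.float64(182.4)) bottom (np.float64(153.4), np.float64(318.9)) rim c (np.float64(150.6), np.float64(259.7))
-9 [ 0.51715428 -0.02329221] seat (np.float64(213.0), np.float64(221.1)) tip (np.float64(188.0), np.float64(211.4)) armbend (np.float64(234.0), np.float64(200.7)) collar (np.float64(295.6), np.float64(182.3)) (np.float64(272.7990525068839), np.float64(226.03701623878945))
-10.5 [ 0.51764196 -0.02045409] seat (np.float64(211.1), np.float64(220.2)) tip (np.float64(185.7), np.float64(210.3)) armbend (np.float64(232.5), np.float64(200.1)) collar (np.float64(295.4), np.float64(182.2)) (np.float64(271.5494971636293), np.float64(225.8013047193932))
-12 [ 0.51820376 -0.01762971] seat (np.float64(209.4), np.float64(219.3)) tip (np.float64(183.5), np.float64(209.1)) armbend (np.float64(231.2), np.float64(199.4)) collar (np.float64(295.3), np.float64(182.1)) (np.float64(270.3067708821598), np.float64(225.53296601086808))
```

```bash
python3 - <<'E'
import cv2,numpy as np
a=cv2.imread("pics/scene2.png")[160:210,230:310];b=cv2.imread("pics/top2.png")[165:228,262:304]
cv2.imwrite("pics/crop3.png",np.hstack([cv2.resize(a,(480,300),interpolation=cv2.INTER_CUBIC),cv2.resize(b,(200,300),interpolation=cv2.INTER_CUBIC)]))
E
```

```text
(no output)
```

View pics/crop3.png

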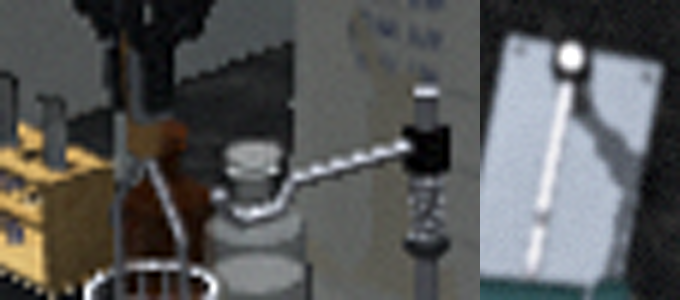

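The basket hangs upright in the grip with its bail peak at about (150,150) in this crop. The hook tip is at (218,193), the seat at about (251,214) and the arm bend at (293,180), all within about 3 mm of the model. I'll pass the bail over the tip.

Call:
{"method": "carry_out", "body": {
  "commands": [
    {"delta_pos": [2,0,-10],"delta_rot": [0,0,0],"hand": 1},
    {"delta_pos": [5,-1,-20],"delta_rot": [0,0,0],"hand": 1},
    {"delta_pos": [15,-3,-20],"delta_rot": [0,0,0],"hand": 1},
    {"delta_pos": [28,-5,-20],"delta_rot": [0,0,0],"hand": 1},
    {"delta_pos": [41,-7,-20],"delta_rot": [0,0,0],"hand": 1},
    {"delta_pos": [54,-9,-20],"delta_rot": [0,0,0],"hand": 1},
    {"delta_pos": [65,-11,-20],"delta_rot": [0,0,0],"hand": 1},
    {"delta_pos": [70,-11,-20],"delta_rot": [0,0,0],"hand": 1},
    {"delta_pos": [70,-11,-20],"delta_rot": [0,0,0],"hand": 1}
  ]
}}

```text
t: 6.8
ee_pos: [0.5179, -0.0211, 0.2501]
orientation: [[0.984, -0.179, -0.0], [-0.179, -0.984, 0.0], [-0.0, -0.0, -1.0]]
wrist_force: [-0.6, 0.3, -1.6]
width: 0.158
finger_force: 40.0
```

```bash
python3 - <<'E'
from h import *
import cv2
im=cv2.cvtColor(robot.read_camera("scene"),cv2.COLOR_RGB2BGR); cv2.imwrite("pics/scene4.png",im)
cv2.imwrite("pics/crop4.png",cv2.resize(im[150:240,230:320],(600,600),interpolation=cv2.INTER_CUBIC))
s=robot.sense();print(s["ee_pos"],s["wrist_force"],s["wrist_torque"],s["width"])
E
```

```text
[ 0.51757389 -0.02111949  0.25015841] [-0.41821349 -0.61212337 -1.898539  ] [-0.00192266  0.06823208 -0.03557808] 0.15664752671130586
```

View pics/crop4.png

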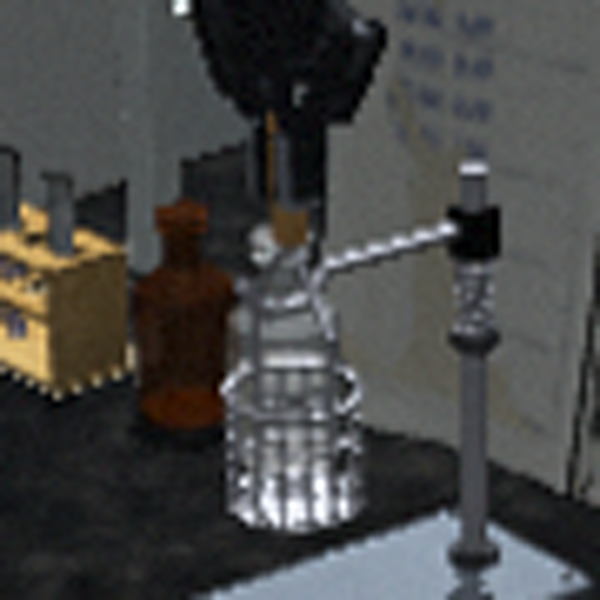

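The hook passes between the bail legs: peak at (289,250), seat rod at about (285,298), tip at (240,285). There is no contact force. I'll lower it onto the seat.

Call:
{"method": "carry_out", "body": {
  "commands": [
    {"delta_pos": [0,0,-6],"delta_rot": [0,0,0],"hand": 1},
    {"delta_pos": [0,0,-12],"delta_rot": [0,0,0],"hand": 1},
    {"delta_pos": [0,0,-18],"delta_rot": [0,0,0],"hand": 1},
    {"delta_pos": [0,0,-22],"delta_rot": [0,0,0],"hand": 1},
    {"delta_pos": [0,0,-25],"delta_rot": [0,0,0],"hand": 1},
    {"delta_pos": [0,0,-27],"delta_rot": [0,0,0],"hand": 1},
    {"delta_pos": [0,0,-27],"delta_rot": [0,0,0],"hand": 1},
    {"delta_pos": [0,0,-27],"delta_rot": [0,0,0],"hand": 1}
  ]
}}

```text
t: 7.85
ee_pos: [0.5179, -0.021, 0.2238]
orientation: [[0.984, -0.179, 0.001], [-0.179, -0.984, 0.0], [0.0, -0.001, -1.0]]
wrist_force: [-2.6, 1.5, 1.9]
width: 0.157
finger_force: 40.4
```

Call:
{"method": "carry_out", "body": {
  "commands": [
    {"delta_pos": [0,0,3],"delta_rot": [0,0,0],"hand": 1},
    {"delta_pos": [-2,0,6],"delta_rot": [0,0,0],"hand": 1},
    {"delta_pos": [-5,1,6],"delta_rot": [0,0,0],"hand": 1},
    {"delta_pos": [-5,1,4],"delta_rot": [0,0,0],"hand": 1},
    {"delta_pos": [-5,1,2],"delta_rot": [0,0,0],"hand": 1},
    {"delta_pos": [-5,1,0],"delta_rot": [0,0,0],"hand": 1},
    {"delta_pos": [-5,1,0],"delta_rot": [0,0,0],"hand": 1}
  ]
}}

```text
t: 8.72
ee_pos: [0.5128, -0.0201, 0.2235]
orientation: [[0.984, -0.179, 0.0], [-0.179, -0.984, 0.0], [0.0, -0.0, -1.0]]
wrist_force: [-0.9, 1.6, 2.4]
width: 0.158
finger_force: 40.5
```

```bash
python3 - <<'E'
from h import *
import cv2
im=cv2.cvtColor(robot.read_camera("scene"),cv2.COLOR_RGB2BGR); cv2.imwrite("pics/scene5.png",im)
cv2.imwrite("pics/crop5.png",cv2.resize(im[160:220,240:310],(700,600),interpolation=cv2.INTER_CUBIC))
s=robot.sense();print(s["ee_pos"],s["wrist_force"],s["wrist_torque"],s["width"])
E
```

```text
[ 0.51281829 -0.02005736  0.22352572] [-1.41885508  0.95376435  2.01648328] [ 0.33285825  0.21118827 -0.0746723 ] 0.1583904320069044
```

View pics/crop5.png

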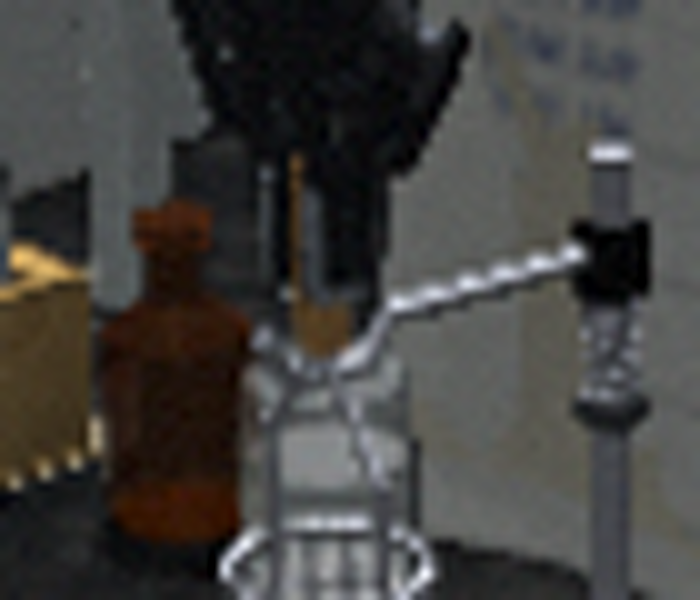

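The bail peak sits in the seat at (320,365), between the tip at (260,335) and the bend at (395,300). Next I'll centre it 1 mm sideways, then do the slow tug straight down and ease off.

Call:
{"method": "carry_out", "body": {
  "commands": [
    {"delta_pos": [0,1,2],"delta_rot": [0,0,0],"hand": 1},
    {"delta_pos": [0,1,2],"delta_rot": [0,0,0],"hand": 1},
    {"delta_pos": [0,1,0],"delta_rot": [0,0,0],"hand": 1},
    {"delta_pos": [0,1,-2],"delta_rot": [0,0,0],"hand": 1},
    {"delta_pos": [0,1,-4],"delta_rot": [0,0,0],"hand": 1},
    {"delta_pos": [0,1,-6],"delta_rot": [0,0,0],"hand": 1},
    {"delta_pos": [0,1,-8],"delta_rot": [0,0,0],"hand": 1},
    {"delta_pos": [0,1,-8],"delta_rot": [0,0,0],"hand": 1},
    {"delta_pos": [0,1,-8],"delta_rot": [0,0,0],"hand": 1}
  ],
  "force": 60
}}

```text
t: 9.9
ee_pos: [0.5131, -0.0193, 0.2165]
orientation: [[0.984, -0.179, 0.001], [-0.179, -0.984, -0.0], [0.001, -0.0, -1.0]]
wrist_force: [-1.9, 0.5, 9.3]
width: 0.153
finger_force: 61.2
```

Call:
{"method": "carry_out", "body": {
  "commands": [
    {"delta_pos": [0,0,-1],"delta_rot": [0,0,0],"hand": 1},
    {"delta_pos": [0,0,-1],"delta_rot": [0,0,0],"hand": 1},
    {"delta_pos": [0,0,1],"delta_rot": [0,0,0],"hand": 1},
    {"delta_pos": [0,0,3],"delta_rot": [0,0,0],"hand": 1},
    {"delta_pos": [0,0,5],"delta_rot": [0,0,0],"hand": 1},
    {"delta_pos": [0,0,7],"delta_rot": [0,0,0],"hand": 1},
    {"delta_pos": [0,0,9],"delta_rot": [0,0,0],"hand": 1},
    {"delta_pos": [0,0,10],"delta_rot": [0,0,0],"hand": 1},
    {"delta_pos": [0,0,10],"delta_rot": [0,0,0],"hand": 1},
    {"delta_pos": [0,0,10],"delta_rot": [0,0,0],"hand": 1}
  ]
}}

```text
t: 11.15
ee_pos: [0.5127, -0.0192, 0.225]
orientation: [[0.984, -0.179, -0.0], [-0.179, -0.984, -0.0], [-0.0, 0.0, -1.0]]
wrist_force: [1.6, 0.1, 0.6]
width: 0.157
finger_force: 60.6
```

Call:
{"method": "carry_out", "body": {
  "commands": [
    {"delta_pos": [0,0,0],"delta_rot": [0,0,0],"hand": 1},
    {"delta_pos": [0,0,0],"delta_rot": [0,0,0],"hand": 0.82},
    {"delta_pos": [0,0,0],"delta_rot": [0,0,0],"hand": 0.78},
    {"delta_pos": [0,0,0],"delta_rot": [0,0,0],"hand": 0.7},
    {"delta_pos": [0,0,0],"delta_rot": [0,0,0],"hand": 0.55},
    {"delta_pos": [0,0,0],"delta_rot": [0,0,0],"hand": 0.4},
    {"delta_pos": [0,0,0],"delta_rot": [0,0,0],"hand": 0.4},
    {"delta_pos": [0,0,0],"delta_rot": [0,0,0],"hand": 0.4}
  ],
  "force": 20
}}

```text
t: 12.15
ee_pos: [0.5127, -0.0192, 0.2253]
orientation: [[0.984, -0.18, 0.0], [-0.18, -0.984, 0.0], [0.0, -0.0, -1.0]]
wrist_force: [-0.5, 0.5, -0.9]
width: 0.6
finger_force: 0.0
```

```bash
python3 - <<'E'
from h import *
import cv2
im=cv2.cvtColor(robot.read_camera("scene"),cv2.COLOR_RGB2BGR)
cv2.imwrite("pics/crop6.png",cv2.resize(im[150:240,230:320],(600,600),interpolation=cv2.INTER_CUBIC))
s=robot.sense();print(s["ee_pos"],s["wrist_force"],s["width"])
E
```

```text
[ 0.51273614 -0.01918912  0.22529356] [-0.44139666 -0.07855803 -0.53219437] 0.5991017909742781
```

View pics/crop6.png

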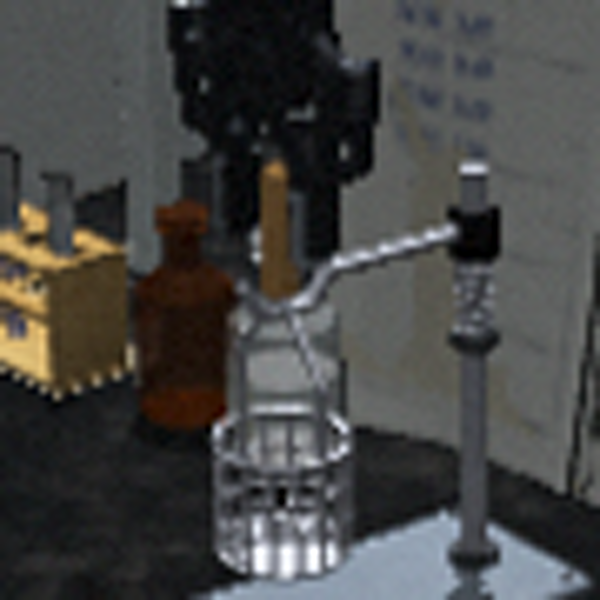

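The basket hangs upright and free between the open fingers, with its peak in the seat at (283,303) and the handle vertical from (275,165) to (282,298). I'll withdraw straight up.

Call:
{"method": "carry_out", "body": {
  "commands": [
    {"delta_pos": [0,0,8],"delta_rot": [0,0,0],"hand": 0.4},
    {"delta_pos": [0,0,25],"delta_rot": [0,0,0],"hand": 0.4},
    {"delta_pos": [0,0,45],"delta_rot": [0,0,0],"hand": 0.4},
    {"delta_pos": [0,0,70],"delta_rot": [0,0,0],"hand": 0.4},
    {"delta_pos": [0,0,100],"delta_rot": [0,0,0],"hand": 0.4},
    {"delta_pos": [0,0,120],"delta_rot": [0,0,0],"hand": 0.4},
    {"delta_pos": [0,0,120],"delta_rot": [0,0,0],"hand": 0.4},
    {"delta_pos": [0,0,120],"delta_rot": [0,0,0],"hand": 0.4},
    {"delta_pos": [0,0,120],"delta_rot": [0,0,0],"hand": 0.4},
    {"delta_pos": [0,0,120],"delta_rot": [0,0,0],"hand": 0.4},
    {"delta_pos": [0,0,120],"delta_rot": [0,0,0],"hand": 0.4},
    {"delta_pos": [0,0,120],"delta_rot": [0,0,0],"hand": 0.4}
  ]
}}

```text
t: 13.7
ee_pos: [0.5127, -0.0192, 0.3451]
orientation: [[0.984, -0.179, -0.0], [-0.179, -0.984, 0.0], [-0.0, 0.0, -1.0]]
wrist_force: [0.6, 0.2, -0.0]
width: 0.597
finger_force: 0.0
```

Call:
{"method": "carry_out", "body": {
  "commands": [
    {"delta_pos": [0,0,0],"delta_rot": [0,0,0],"hand": 0.4},
    {"delta_pos": [0,0,0],"delta_rot": [0,0,0],"hand": 0.4},
    {"delta_pos": [0,0,0],"delta_rot": [0,0,0],"hand": 0.4},
    {"delta_pos": [0,0,0],"delta_rot": [0,0,0],"hand": 0.4},
    {"delta_pos": [0,0,0],"delta_rot": [0,0,0],"hand": 0.4},
    {"delta_pos": [0,0,0],"delta_rot": [0,0,0],"hand": 0.4},
    {"delta_pos": [0,0,0],"delta_rot": [0,0,0],"hand": 0.4},
    {"delta_pos": [0,0,0],"delta_rot": [0,0,0],"hand": 0.4},
    {"delta_pos": [0,0,0],"delta_rot": [0,0,0],"hand": 0.4},
    {"delta_pos": [0,0,0],"delta_rot": [0,0,0],"hand": 0.4},
    {"delta_pos": [0,0,0],"delta_rot": [0,0,0],"hand": 0.4},
    {"delta_pos": [0,0,0],"delta_rot": [0,0,0],"hand": 0.4}
  ]
}}

```text
t: 15.2
ee_pos: [0.5127, -0.0192, 0.3453]
orientation: [[0.984, -0.179, 0.0], [-0.179, -0.984, 0.0], [0.0, -0.0, -1.0]]
wrist_force: [0.1, -0.5, -0.8]
width: 0.603
finger_force: 0.0
```

```bash
python3 - <<'E'
from h import *
import cv2
g=[]
for i in range(8):
    im=robot.read_camera("scene"); g.append(im[160:250,240:300].astype(int))
print([round(float(np.abs(cv2.GaussianBlur((a-g[0]).astype(np.float32),(0,0),1.5)).max()),1) for a in g])
cv2.imwrite("pics/crop7.png",cv2.resize(cv2.cvtColor(im,cv2.COLOR_RGB2BGR)[150:240,230:320],(600,600),interpolation=cv2.INTER_CUBIC))
E
```

```text
[0.0, 8.7, 8.0, 13.5, 15.0, 15.0, 15.2, 13.9]
```

View pics/crop7.png

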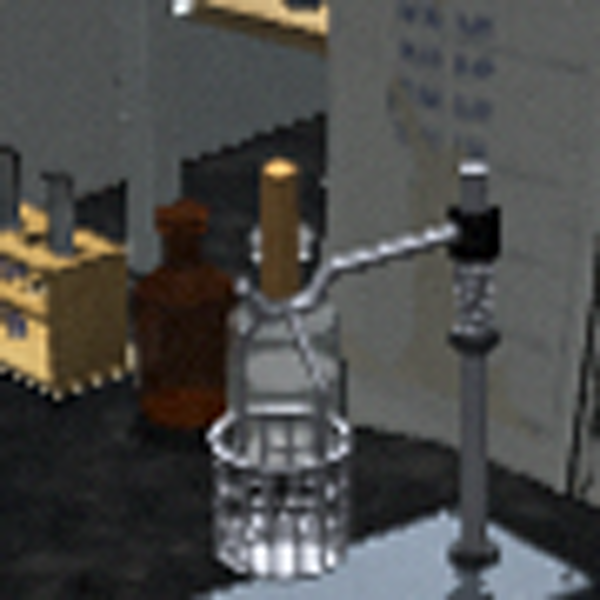

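The basket hangs upright, with its peak in the seat at (283,303). The frames suggest a slight residual sway, so I'll wait and check it numerically.

Call:
{"method": "carry_out", "body": {
  "commands": [
    {"delta_pos": [0,0,0],"delta_rot": [0,0,0],"hand": 0.4},
    {"delta_pos": [0,0,0],"delta_rot": [0,0,0],"hand": 0.4},
    {"delta_pos": [0,0,0],"delta_rot": [0,0,0],"hand": 0.4},
    {"delta_pos": [0,0,0],"delta_rot": [0,0,0],"hand": 0.4},
    {"delta_pos": [0,0,0],"delta_rot": [0,0,0],"hand": 0.4},
    {"delta_pos": [0,0,0],"delta_rot": [0,0,0],"hand": 0.4},
    {"delta_pos": [0,0,0],"delta_rot": [0,0,0],"hand": 0.4},
    {"delta_pos": [0,0,0],"delta_rot": [0,0,0],"hand": 0.4},
    {"delta_pos": [0,0,0],"delta_rot": [0,0,0],"hand": 0.4},
    {"delta_pos": [0,0,0],"delta_rot": [0,0,0],"hand": 0.4},
    {"delta_pos": [0,0,0],"delta_rot": [0,0,0],"hand": 0.4},
    {"delta_pos": [0,0,0],"delta_rot": [0,0,0],"hand": 0.4}
  ]
}}

```text
t: 17.1
ee_pos: [0.5127, -0.0192, 0.3453]
orientation: [[0.984, -0.179, -0.0], [-0.179, -0.984, 0.0], [-0.0, -0.0, -1.0]]
wrist_force: [0.7, 0.2, -0.7]
width: 0.603
finger_force: 0.0
```

Call:
{"method": "carry_out", "body": {
  "commands": [
    {"delta_pos": [0,0,0],"delta_rot": [0,0,0],"hand": 0.4},
    {"delta_pos": [0,0,0],"delta_rot": [0,0,0],"hand": 0.4},
    {"delta_pos": [0,0,0],"delta_rot": [0,0,0],"hand": 0.4},
    {"delta_pos": [0,0,0],"delta_rot": [0,0,0],"hand": 0.4},
    {"delta_pos": [0,0,0],"delta_rot": [0,0,0],"hand": 0.4},
    {"delta_pos": [0,0,0],"delta_rot": [0,0,0],"hand": 0.4},
    {"delta_pos": [0,0,0],"delta_rot": [0,0,0],"hand": 0.4},
    {"delta_pos": [0,0,0],"delta_rot": [0,0,0],"hand": 0.4},
    {"delta_pos": [0,0,0],"delta_rot": [0,0,0],"hand": 0.4},
    {"delta_pos": [0,0,0],"delta_rot": [0,0,0],"hand": 0.4},
    {"delta_pos": [0,0,0],"delta_rot": [0,0,0],"hand": 0.4},
    {"delta_pos": [0,0,0],"delta_rot": [0,0,0],"hand": 0.4}
  ]
}}

```text
t: 18.6
ee_pos: [0.5127, -0.0192, 0.3453]
orientation: [[0.984, -0.179, -0.0], [-0.179, -0.984, -0.0], [-0.0, 0.0, -1.0]]
wrist_force: [0.5, 0.7, -0.2]
width: 0.601
finger_force: 0.0
```

```bash
python3 - <<'E'
from h import *
import cv2
g=[];top=[]
for i in range(16):
    im=robot.read_camera("scene").astype(np.float32); g.append(im)
    h=im[172:193,262:284]; w=np.clip(h[...,0]-h[...,2]-25,0,None)   # wooden handle, warm colour
    top.append(round(float((w*np.arange(262,284)).sum()/w.sum()),2))
f=lambda a,b,s:round(float(np.abs(cv2.GaussianBlur(a-b,(0,0),1.5))[s].max()),1)
B=np.s_[170:240,255:290];R=np.s_[250:330,310:345]
print(top,[f(a,g[0],B) for a in g],"still ref",[f(a,g[0],R) for a in g],robot.sense()["t"])
E
```

```text
[270.96, 270.95, 270.95, 270.98, 270.97, 270.97, 270.97, 270.99, 270.96, 270.98, 270.97, 271.0, 270.98, 270.93, 270.93, 270.93] [0.0, 5.3, 5.5, 7.5, 10.6, 10.5, 10.4, 10.9, 11.0, 10.8, 10.7, 7.6, 5.8, 4.3, 3.4, 5.6] still ref [0.0, 2.1, 2.0, 1.8, 2.0, 1.9, 2.0, 2.0, 1.9, 1.9, 2.0, 1.9, 2.1, 1.9, 1.8, 2.1] 19.4
```

The remaining sway is about 0.1 mm at the handle and fading, so I'll let it settle a little longer.

Call:
{"method": "carry_out", "body": {
  "commands": [
    {"delta_pos": [0,0,0],"delta_rot": [0,0,0],"hand": 0.4},
    {"delta_pos": [0,0,0],"delta_rot": [0,0,0],"hand": 0.4},
    {"delta_pos": [0,0,0],"delta_rot": [0,0,0],"hand": 0.4},
    {"delta_pos": [0,0,0],"delta_rot": [0,0,0],"hand": 0.4},
    {"delta_pos": [0,0,0],"delta_rot": [0,0,0],"hand": 0.4},
    {"delta_pos": [0,0,0],"delta_rot": [0,0,0],"hand": 0.4},
    {"delta_pos": [0,0,0],"delta_rot": [0,0,0],"hand": 0.4},
    {"delta_pos": [0,0,0],"delta_rot": [0,0,0],"hand": 0.4},
    {"delta_pos": [0,0,0],"delta_rot": [0,0,0],"hand": 0.4},
    {"delta_pos": [0,0,0],"delta_rot": [0,0,0],"hand": 0.4},
    {"delta_pos": [0,0,0],"delta_rot": [0,0,0],"hand": 0.4},
    {"delta_pos": [0,0,0],"delta_rot": [0,0,0],"hand": 0.4}
  ]
}}

```text
t: 20.9
ee_pos: [0.5127, -0.0192, 0.3453]
orientation: [[0.984, -0.179, -0.0], [-0.179, -0.984, 0.0], [-0.0, -0.0, -1.0]]
wrist_force: [0.0, 0.5, 0.2]
width: 0.602
finger_force: 0.0
```

Call:
{"method": "carry_out", "body": {
  "commands": [
    {"delta_pos": [0,0,0],"delta_rot": [0,0,0],"hand": 0.4},
    {"delta_pos": [0,0,0],"delta_rot": [0,0,0],"hand": 0.4},
    {"delta_pos": [0,0,0],"delta_rot": [0,0,0],"hand": 0.4},
    {"delta_pos": [0,0,0],"delta_rot": [0,0,0],"hand": 0.4},
    {"delta_pos": [0,0,0],"delta_rot": [0,0,0],"hand": 0.4},
    {"delta_pos": [0,0,0],"delta_rot": [0,0,0],"hand": 0.4},
    {"delta_pos": [0,0,0],"delta_rot": [0,0,0],"hand": 0.4},
    {"delta_pos": [0,0,0],"delta_rot": [0,0,0],"hand": 0.4},
    {"delta_pos": [0,0,0],"delta_rot": [0,0,0],"hand": 0.4},
    {"delta_pos": [0,0,0],"delta_rot": [0,0,0],"hand": 0.4},
    {"delta_pos": [0,0,0],"delta_rot": [0,0,0],"hand": 0.4},
    {"delta_pos": [0,0,0],"delta_rot": [0,0,0],"hand": 0.4}
  ]
}}

```text
t: 22.4
ee_pos: [0.5127, -0.0192, 0.3453]
orientation: [[0.984, -0.179, -0.0], [-0.179, -0.984, -0.0], [-0.0, 0.0, -1.0]]
wrist_force: [0.7, -0.1, 0.1]
width: 0.593
finger_force: 0.0
```

Call:
{"method": "carry_out", "body": {
  "commands": [
    {"delta_pos": [0,0,0],"delta_rot": [0,0,0],"hand": 0.4},
    {"delta_pos": [0,0,0],"delta_rot": [0,0,0],"hand": 0.4},
    {"delta_pos": [0,0,0],"delta_rot": [0,0,0],"hand": 0.4},
    {"delta_pos": [0,0,0],"delta_rot": [0,0,0],"hand": 0.4},
    {"delta_pos": [0,0,0],"delta_rot": [0,0,0],"hand": 0.4},
    {"delta_pos": [0,0,0],"delta_rot": [0,0,0],"hand": 0.4},
    {"delta_pos": [0,0,0],"delta_rot": [0,0,0],"hand": 0.4},
    {"delta_pos": [0,0,0],"delta_rot": [0,0,0],"hand": 0.4},
    {"delta_pos": [0,0,0],"delta_rot": [0,0,0],"hand": 0.4},
    {"delta_pos": [0,0,0],"delta_rot": [0,0,0],"hand": 0.4},
    {"delta_pos": [0,0,0],"delta_rot": [0,0,0],"hand": 0.4},
    {"delta_pos": [0,0,0],"delta_rot": [0,0,0],"hand": 0.4}
  ]
}}

```text
t: 23.9
ee_pos: [0.5127, -0.0192, 0.3453]
orientation: [[0.984, -0.179, -0.0], [-0.179, -0.984, 0.0], [-0.0, 0.0, -1.0]]
wrist_force: [0.1, -0.4, 0.1]
width: 0.599
finger_force: 0.0
```

```bash
python3 - <<'E'
from h import *
print(robot.sense()["t"],robot.job_done())
E
```

```text
the job is handed in; nothing more can be done
23.9 None
```

The round basket hangs upright in the hook's seat; I tugged it down about 1 cm (by wrist force) before letting go, left the square and red baskets alone, and handed in at 23.9 s; sway was about 0.1 mm when last measured, 4.5 s earlier.

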